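Shut and bolt the light-tight slide chest

ROBOT

A 7-joint arm with a two-finger parallel gripper is mounted at the origin on the work surface. World frame = base frame: x ahead of the robot, y to its left, z up, the work surface at z = 0. Lengths are in m, angles in rad, forces in N, time in s.
With the tool pointing down it reaches from about 0.4 to 0.85 m from the base axis. Payload 10.4 kg.
Tool frame: the origin (TCP) lies midway between the tips of the shut fingers; the grasp point (between the pads) lies r.grip_point_offset behind it (r.grip_point_offset is the distance from the TCP to the grasp point, in m); z points along the fingers, y is the line along which they close (so a half turn about z gives the same grasp; the last joint's range is limited). The gripper opens to 87 mm and grips with 3 to 60 N. Pads are 19 mm wide; open, the fingers measure 117 mm over their backs; the gripper's body (75 mm by 190 mm) begins 51 mm behind the grasp point.
Start: joints at [-1.352, 0.332, -0.065, 1.46, 0.022, 1.35, -0.088], TCP at [0.15, 0.607, 0.223] pointing down, gripper open.
Joint ranges: [-2.6, 2.6], [-0.5, 2.12], [-1.47, 1.34], [0.16, 2.42], [-1.27, 4.41], [0.06, 2.06], [-2.6, 2.6]. Speed limits (rad/s): [2.22, 2.22, 2.79, 2.79, 3.14, 3.14, 3.14].

INTERFACE

Orientations are given as a unit quaternion [x, y, z, w].
In Python, from bench import r gives the robot as it stands.
- The arm moves only by the tool play_rows, never from a script. Its arguments are lists of equal length, an entry for each row: "claw": the closure, from 0 (fully open) to 1 (shut); "delta_pos": the shift along the tool's x, y, z scaled (see below), a list of three; "delta_rot": the turn, a rotation vector about the tool's x, y, z scaled (see below), a list of three. A call has 1 to 8 rows; each row shifts and turns the commanded pose from where the row before left it, along the tool's axes as they then stand; what a row does not reach is not made up. The controller multiplies each number of a shift by 200 mm and each number of a turn by pi rad. A row lasts 1/10 s, in which the tool goes at most 50 mm and 8.59 degrees, less where a joint would pass 70% of its speed; a pose out of reach is approached as far as the arm can. A call with a number of a shift or a turn outside -1 to 1 is refused whole. A call with a gripper value outside its range is refused whole. The fingers move at their own pace and stop on an object; "squeeze" is the grip in N (left out, the last holds). Time passes only in rows, so rows that do not move let the fingers close. It gives the time, the measured TCP pose, the force, the opening and the grip force at its end, in the units of the state.
- r.read_state(): the state, without advancing time (a new reading comes with each control period).
- r.camera(name): name is "side" or "top"; returns a dict with "pixels" (480x640x3 uint8, red, green, blue), "camera_matrix" (3x3 intrinsics, pixels), "cam_to_world" (4x4, takes a point from camera to world coordinates). Camera axes: x right, y up, looking along -z (the intrinsics and any distortion apply to the point x, -y, -z); pixel columns grow to the right and rows downward; lengths in m; the calibration is good to about 2 mm. A picture is of the moment at which its call begins. There is no depth.
- r.close_job(): hands the job in; it is judged then, once.
The state is a dict: "time": time; "joint_positions": joint angles; "joint_vel": joint speeds; "joint_torque": joint torques, N m; "ee_pos": TCP position; "eef_rot": TCP orientation; "ft_force": force on the tool from outside, world axes, zero at the start; "torque": the same for the moment, N m; "width": finger opening in m; "grip_force": force on a finger pad.
Only numpy, scipy, OpenCV 4.12 (cv2) and the standard library are available. Lean on these libraries where they do the work, as an engineer would, in place of code of your own. Each camera call takes 0.05 s, during which the arm holds its last target. There are 200 camera calls.

TASK

The plywood slide chest has been left open. Swing its stiff lid down, press it home against its foam light seal and, easing it sideways if the bolt does not line up, shoot the barrel bolt fully into its keeper, then turn the bolt's knob down into the notch of the barrel so that the bolt cannot slide back. Do not force anything, and leave the other things on the chest and the bench where they stand.

Things in the scene. Friction and masses are not known exactly. Their poses are not given: they have to be found in the camera images.
- chest: Fixed plywood chest, 300 mm deep (its x, away from robot), 400 wide (y, left), 120 tall; origin on the bench; spans x -150..150, y -160..240. Lid opening x -93..112, y -127..127. Front rail x -150..-93 carries the keeper; the top left of the opening is fixed, bystanders stand on it. Frame top and shut lid at z 120.
- lid (a joint): Lid angle, rad: 0 = fully down, flush, at a hard stop; grows as it opens. Plywood 203 (x) x 240 (y) x 9 mm, 0.4 kg with bolt; slip-joint hinges, line along y at chest x 112, z 120 (top face); free edge towards the robot, at x -91 when shut. Stiff hinges (0.5 N m): stays where left; 1 to 4 N at the free edge swings it.
- lid_edge (a point): Middle of the lid's free edge, top face, 203 mm from the hinge line; moves with the lid. Below it is a black foam seal: from about 0.06 rad down it pushes back, up to 9 N at the edge. Let go, the lid springs up to 0.02 to 0.03 rad, and the bolt's nose then strikes the keeper. 12 to 18 N downward on the barrel holds it fully down.
- lid_press (a point): Moves with the lid. The slip-joint hinges let the lid and all on it shift up to 5 mm either side of the middle (chest y = 0), against 3 to 8 N; it starts anywhere in that range and stays where left. Point on the bare top face of the lid, 172 mm from the hinge line and 75 mm right of the bolt: a clear place to push the lid down.
- bolt (a joint): Travel of the barrel bolt's rod, m: 0 = drawn back, 0.0405 = fully home. Slides towards the lid's free edge (chest -x when shut); friction about 2 N, stays where left. Steel rod 12 mm across, flat nose with a small chamfer, axis 11 above the lid's face, in a slotted barrel on the lid, over chest y = 0 give or take the lid's side play.
- barrel (a point): Middle of the barrel's flat top, 22 mm above the lid's face, chest x -34 when shut. Barrel 100 long (x), 23 wide, on a plate 104 x 46 x 3; an 11 mm slot along its top guides the knob's stem, and the flat top goes on behind the drawn-back knob, so it can be pressed while the knob is pushed.
- bolt_tip (a point): Nose of the rod, on its axis. Lid shut: chest x -84 when drawn back, -124.5 when home, z 131.
- knob (a joint): Turn of the knob about the rod, rad: 0 = upright (square to the lid), 1.5 = lying flat to chest -y (right). The slot keeps it upright; only with the bolt at 0.0385 or more is the stem at the notch, a 12.5 mm gap in the barrel's right wall, and can be pushed over to the right and down, which locks the bolt. About 1 N at the ball; stays where left.
- knob_ball (a point): Centre of the steel ball (18 mm across) on the knob: 36 mm from the rod's axis on an 8 mm stem, 47 mm above the lid's face when upright. Lid shut: chest x -30 with the bolt drawn back, -70.5 with it home.
- keeper (a point): Middle of the keeper's mouth on the side facing the lid, chest (-100, 0, 131) mm, axes as the chest. Fixed steel bridge on the front rail, 22 long (x), 26 wide, 23 tall above the rail, opening 14 x 15.5, but screwed down through slots: its true middle is up to 4.5 mm left or right of this point, to be seen or felt. The bolt enters within about 1.5 mm and then goes right through.
- oil_bottle: Small amber glass immersion-oil bottle with black cap, 28 mm across, 62 tall, on the chest's fixed left top. Bystander; origin at the middle of its underside.
- petri: Closed clear petri dish, 94 mm across, 15 tall, on the chest's fixed left top. Bystander; origin at the middle of its underside.
- cover_box: Small white and clear box of cover slips, 26 x 30 x 14 mm, on the chest's front rail right of the keeper. Bystander; origin at the middle of its underside.
- slide_box: Flat grey plastic slide box with steel catch, 100 x 180 x 35 mm, on the bench at the right. Bystander; origin at the middle of its underside.
- beaker: Empty glass beaker, 68 mm across, 90 tall, on the bench at the right. Bystander; origin at the middle of its underside.
- forceps: Steel forceps, 125 mm long, 12 wide, 6 high, lying on the bench at the left. Bystander; origin at the middle of its underside.
- objective: Steel microscope objective standing on its thread, 28 mm across, 47 tall, on the bench at the left. Bystander; origin at the middle of its underside.

How it is judged:
On the way, in this order (a step that is already met when the one before it is completed fails the run):
1. the lid is swung down onto its seal, with the bolt still drawn back (value of joint lid below 0.06 rad and value of joint bolt below 0.015 m), for 0.1 s.
2. the bolt is shot through the keeper with the lid held down (value of joint lid below 0.025 rad and value of joint bolt above 0.035 m and x of bolt_tip in the frame of keeper below -0.016 m), for 0.1 s.
At the end, for the whole second after the job is handed in: The lid is down within 0.025 rad (held by the bolt), the bolt has travelled at least 35 mm and its nose is at least 16 mm into the keeper, and the knob is turned down more than 1.2 rad; all of it stays so by itself (all of step 2 and value of joint knob above 1.2 rad); the robot touches nothing.
It fails at once if a bystander is pushed more than 20 mm or tipped (distance of any of oil_bottle, petri, cover_box, slide_box, beaker, forceps, objective from where it was at the start of the episode above 0.02 m or angle between any of oil_bottle, petri, cover_box, slide_box, beaker, forceps, objective's own z axis and vertical above 0.5 rad).
It fails at once if the chest, its lid or its bolt is pressed or struck with more than 60 N (contact force between any of the arm, the fingers and chest above 60 N).
It also fails if it takes over 72 s, if anything falls off the work surface, if the arm or the gripper's body presses on something with over 40 N, if the wrist force passes 120 N, or if a joint passes its speed limit or range.

## Working session

There is one attempt and no reset: what is moved stays moved. The work goes in short steps, Python scripts to look and compute and a tool call to move; the robot and the scene stay as the last step left them, time stands still between calls to the robot, and variables do not carry over. Pictures are saved under pics/ and viewed, at most 10 in all, crops included, and the job is handed in when it is done.

Besides the shell and the picture viewer there is one more tool, called after "Request:" as name(argument=value, ...) on one line, values as JSON. play_rows: Moves the arm, as the interface text tells. Shifts and turns lie within -1 to 1; 1 stands for 200 mm of shift or pi rad of turn. Its arguments: {"type":"object","properties":{"claw":{"type":"array"},"delta_pos":{"type":"array"},"delta_rot":{"type":"array"},"squeeze":{"type":"number"}},"required":["claw","delta_pos","delta_rot"]}

```bash
ls; mkdir -p pics; python3 - <<'E'
from bench import r
import cv2,numpy as np
s=r.read_state();print({k:np.round(v,3).tolist() for k,v in s.items()},r.grip_point_offset)
for n in("side","top"):
    c=r.camera(n);cv2.imwrite(f"pics/{n}0.png",c["pixels"][:,:,::-1]);print(n,c["camera_matrix"].round(1).tolist(),c["cam_to_world"].round(4).tolist(),[k for k in c])
E
```

```text
pics
{'time': 0.0, 'joint_positions': [-1.352, 0.333, -0.065, 1.461, 0.022, 1.35, -0.089], 'joint_vel': [0.0, 0.0, -0.001, 0.001, -0.0, -0.002, -0.0], 'joint_torque': [0.0, -62.326, 0.025, -38.989, -0.061, 0.04, 0.0], 'ee_pos': [0.15, 0.606, 0.222], 'eef_rot': [0.121, 0.993, -0.001, -0.0], 'ft_force': [-0.532, -0.322, 0.036], 'torque': [0.01, 0.017, -0.047], 'grip_force': 0.0, 'width': 0.087} 0.0187
side [[500.6, 0.0, 314.3], [0.0, 500.6, 241.5], [0.0, 0.0, 1.0]] [[-0.9993, 0.0313, -0.0221, 0.4748], [-0.0378, -0.7144, 0.6987, 0.965], [0.006, 0.699, 0.7151, 1.0478], [0.0, 0.0, 0.0, 1.0]] ['pixels', 'camera_matrix', 'cam_to_world']
top [[550.7, 0.0, 318.4], [0.0, 550.7, 230.2], [0.0, 0.0, 1.0]] [[0.0066, 0.9917, -0.1281, 0.3409], [-0.9999, 0.0076, 0.0069, 0.027], [0.0078, 0.1281, 0.9917, 1.5935], [0.0, 0.0, 0.0, 1.0]] ['pixels', 'camera_matrix', 'cam_to_world']
```

View pics/side0.png

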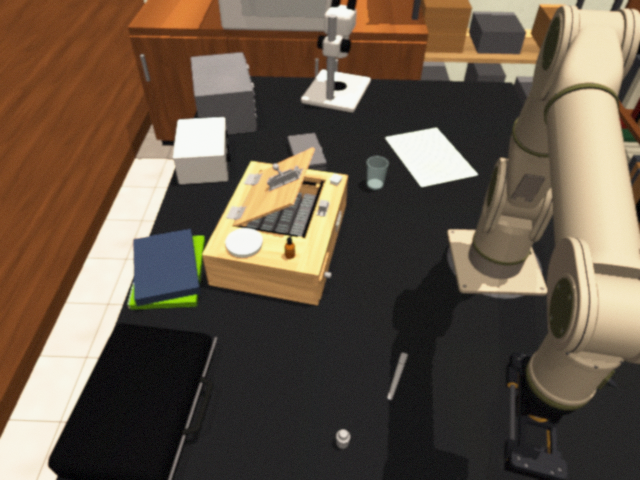

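View pics/top0.png

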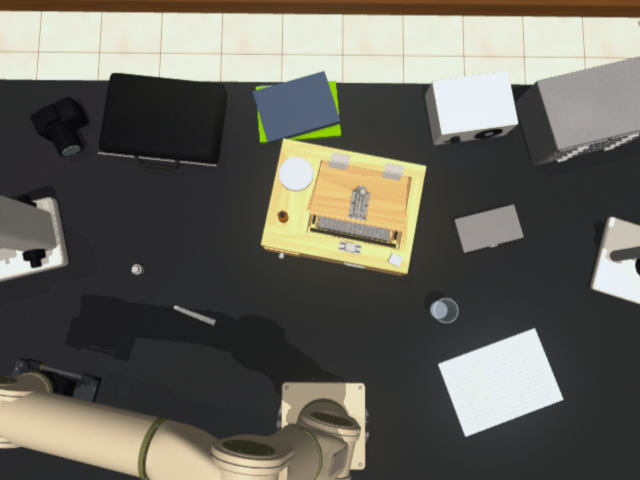

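Side view: chest around (280,230), lid open roughly 30–40°, bolt near (285,177), keeper near (323,208). Top view: chest top corners about (281,140), (425,163), (407,273), (262,247), keeper (349,247), cover box (396,259). I'll enlarge both.

```bash
cat > h.py <<'E'
from bench import r
import cv2,numpy as np
C={}
def cam(n):
    if n not in C: C[n]=r.camera(n)
    return C[n]
def ray(n,u,v):
    c=cam(n);K=c["camera_matrix"];T=c["cam_to_world"]
    d=np.linalg.solve(K,[u,v,1.]);d=T[:3,:3]@(d*[1,-1,-1]);return T[:3,3],d/np.linalg.norm(d)
def plane(n,u,v,z):
    o,d=ray(n,u,v);return o+d*(z-o[2])/d[2]
def tri(a,b):
    (o1,d1),(o2,d2)=ray("side",*a),ray("top",*b)
    A=np.stack([d1,-d2],1);t=np.linalg.lstsq(A,o2-o1,rcond=None)[0]
    p,q=o1+d1*t[0],o2+d2*t[1];return (p+q)/2,np.linalg.norm(p-q)
def proj(n,p):
    c=cam(n);T=c["cam_to_world"];q=T[:3,:3].T@(np.asarray(p)-T[:3,3]);q=q*[1,-1,-1];q=c["camera_matrix"]@q;return q[:2]/q[2]
E
python3 - <<'E'
import cv2
a=cv2.imread("pics/top0.png")[130:285,250:440];cv2.imwrite("pics/top0c.png",cv2.resize(a,None,fx=4,fy=3.8709677,interpolation=cv2.INTER_CUBIC) if 0 else cv2.resize(a,None,fx=3.8,fy=3.8,interpolation=cv2.INTER_CUBIC))
a=cv2.imread("pics/side0.png")[140:305,195:365];cv2.imwrite("pics/side0c.png",cv2.resize(a,None,fx=3.6,fy=3.6,interpolation=cv2.INTER_CUBIC))
E
```

```text
(no output)
```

View pics/top0c.png

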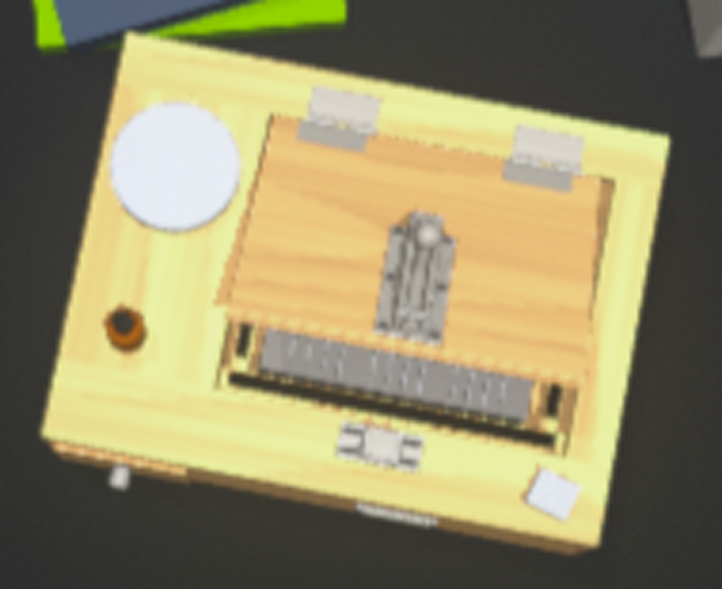

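View pics/side0c.png

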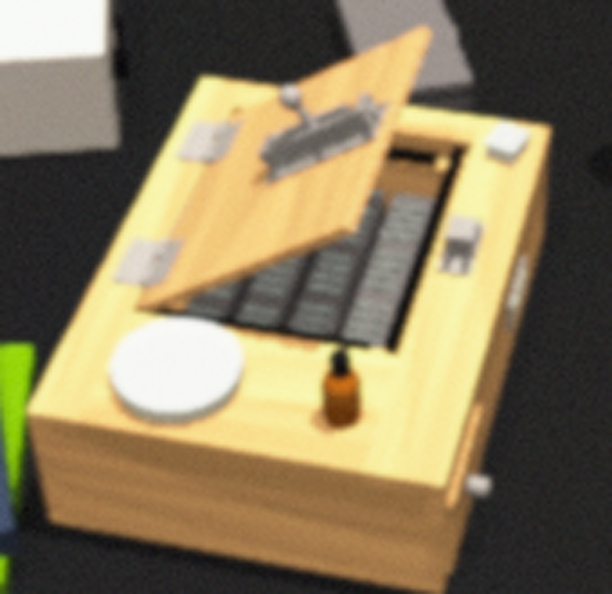

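Top crop shows top-face corners at crop (125,32), (670,136), (600,545), (42,437); keeper bridge (381,445), knob ball (428,232). In the side crop: corners (205,77), (550,126), (447,488), (33,415); ball (290,95), keeper bridge (461,238). The lid's free corners are (432,30) and (352,232).

```bash
cat > m.py <<'E'
from h import *
from scipy.optimize import least_squares
t=lambda x,y:(250+(x+.5)/3.8-.5,130+(y+.5)/3.8-.5)
s=lambda x,y:(195+(x+.5)/3.6-.5,140+(y+.5)/3.6-.5)
L=np.array([[.15,.24],[.15,-.16],[-.15,-.16],[-.15,.24]])
T=[t(125,32),t(670,136),t(600,545),t(42,437)];S=[s(33,415),s(205,77),s(550,126),s(447,488)]
W=np.array([plane("top",*p,.12)[:2] for p in T]+[plane("side",*p,.12)[:2] for p in S])
R=lambda a:np.array([[np.cos(a),-np.sin(a)],[np.sin(a),np.cos(a)]])
LL=np.vstack([L,L])
f=least_squares(lambda q:((LL@R(q[2]).T+q[:2])-W).ravel(),[.55,0,0],loss="soft_l1",f_scale=.002)
X=f.x
E
python3 - <<'E'
from m import *
print(X,np.degrees(X[2]));print(((LL@R(X[2]).T+X[:2])-W).round(4)*1e3)
loc=lambda p:np.r_[(np.asarray(p)[:2]-X[:2])@R(X[2]),p[2]].round(4)
for n,a,b in [("ball",s(290,95),t(428,232)),("edgeR",s(432,30),t(588,378)),("edgeL",s(352,232),t(217,303)),("bridge",s(461,228),t(381,443)),("cover",s(508,135),t(552,490)),("bottletop",s(341,357),t(124,322))]:
    p,e=tri(a,b);print(n,p.round(4),loc(p),e.round(4))
print("bridge top-only",loc(plane("top",*t(381,443),.143)))
# bright metal mask in top around keeper
c=cam("top")["pixels"].astype(int);hsv=cv2.cvtColor(cam("top")["pixels"],cv2.COLOR_RGB2HSV)
sub=hsv[236:258,334:366];print(sub[:,:,1][::2].tolist())
E
```

```text
[ 0.59290305 -0.09216808 -0.18235766] -10.448324465542136
[[-2.6 -0.6]
 [-1.2  0.6]
 [-1.   0.2]
 [-2.  -0.4]
 [ 4.  -1.5]
 [ 2.4  1.5]
 [ 1.1  2. ]
 [ 0.7 -1.6]]
ball [ 0.6138 -0.0911  0.2458] [0.0204 0.0048 0.2458] 0.0024
edgeR [ 0.5169 -0.1968  0.2325] [-0.0558 -0.1166  0.2325] 0.0082
edgeL [0.563  0.0472 0.2377] [-0.0546  0.1316  0.2377] 0.01
bridge [ 0.4857 -0.0668  0.1432] [-0.11    0.0055  0.1432] 0.0007
cover [ 0.4525 -0.186   0.1399] [-0.1211 -0.1178  0.1399] 0.0039
bottletop [0.5633 0.1112 0.1805] [-0.066   0.1946  0.1805] 0.0014
bridge top-only [-0.1096  0.0055  0.143 ]
[[121, 119, 104, 102, 109, 93, 80, 78, 73, 69, 61, 57, 62, 67, 65, 72, 74, 73, 81, 83, 89, 89, 89, 87, 77, 77, 90, 77, 66, 52, 46, 37], [95, 96, 100, 104, 110, 110, 93, 102, 106, 104, 93, 93, 101, 99, 92, 85, 82, 77, 75, 69, 66, 61, 59, 60, 67, 74, 81, 73, 83, 82, 99, 114], [90, 89, 88, 87, 86, 82, 68, 75, 85, 85, 88, 101, 112, 114, 96, 89, 97, 102, 104, 93, 92, 100, 101, 100, 95, 91, 81, 77, 81, 73, 63, 57], [86, 87, 88, 88, 88, 71, 17, 20, 21, 19, 10, 17, 40, 44, 62, 63, 73, 92, 98, 90, 90, 89, 94, 95, 86
[... 285 characters left out ...]
84, 83], [80, 80, 79, 79, 62, 24, 18, 18, 14, 15, 14, 18, 15, 16, 14, 15, 14, 11, 13, 15, 15, 15, 14, 15, 15, 16, 24, 75, 81, 81, 82, 82], [85, 85, 84, 81, 69, 50, 32, 33, 29, 30, 27, 15, 11, 15, 17, 16, 17, 16, 15, 9, 9, 14, 17, 18, 14, 17, 28, 77, 82, 83, 82, 81], [95, 98, 98, 95, 92, 92, 89, 91, 90, 88, 85, 82, 85, 82, 80, 64, 41, 41, 43, 42, 27, 15, 16, 12, 14, 24, 60, 77, 79, 80, 80, 82], [97, 101, 101, 102, 103, 102, 101, 102, 107, 109, 110, 110, 106, 104, 104, 105, 106, 106, 103, 100, 95, 90, 91, 82, 78, 67, 91, 91, 88, 86, 85, 85], [100, 100, 100, 100, 100, 100, 99, 98, 99, 99, 98, 99, 99, 100, 101, 102, 103, 104, 103, 106, 107, 106, 107, 107, 106, 105, 104, 103, 101, 100, 100, 100]]
```

Request:
play_rows(claw=[1,1,1,1,1,1,1,1], delta_pos=[[0,0,-0.2],[0,0,-0.2],[-0.2,-0.12,0],[-0.2,-0.12,0],[-0.2,-0.12,0],[-0.2,-0.12,0],[-0.2,-0.12,0],[-0.2,-0.12,0]], delta_rot=[[0,0,-0.0096],[0,0,-0.0096],[0,0,0],[0,0,0],[0,0,0],[0,0,0],[0,0,0],[0,0,0]], squeeze=20)

```text
time: 1.0
ee_pos: [0.3609, 0.4203, 0.3026]
eef_rot: [0.091, 0.996, 0.0, 0.0]
ft_force: [0.0, 0.6, -0.2]
width: 0.031
grip_force: 0.0
```

Request:
play_rows(claw=[1,1,1,1,1,1,1,1], delta_pos=[[-0.2,-0.12,0],[-0.2,-0.12,0],[-0.09,-0.2,0],[-0.09,-0.2,0],[-0.09,-0.2,0],[-0.09,-0.2,0],[-0.09,-0.2,0],[-0.09,-0.2,0]], delta_rot=[[0,0,0],[0,0,0],[0,0,0],[0,0,0],[0,0,0],[0,0,0],[0,0,0],[0,0,0]])

```text
time: 1.8
ee_pos: [0.4927, 0.1029, 0.3026]
eef_rot: [0.091, 0.996, 0.0, 0.0]
ft_force: [0.3, 0.2, 0.5]
width: 0.0007
grip_force: 0.0
```

```bash
cat > st.py <<'E'
from bench import r
import numpy as np
from scipy.spatial.transform import Rotation as Ro
X=np.array([ 0.59290305,-0.09216808,-0.18235766])
s=r.read_state();c,n=np.cos(X[2]),np.sin(X[2]);M=np.array([[c,-n],[n,c]])
q=Ro.from_quat(s["eef_rot"]);f=s["ft_force"]
print("t",round(s["time"],2),"local mm",((s["ee_pos"][:2]-X[:2])@M*1e3).round(1),"z",round(s["ee_pos"][2]*1e3,1),"F local",(np.array(f[:2])@M).round(1),round(f[2],1),"w",round(s["width"]*1e3,1),round(s["grip_force"],1))
T=q.as_matrix();print("tool y yaw vs chest deg",round(np.degrees(np.arctan2(T[1,1],T[0,1])-np.pi/2-X[2]),2),"z",T[:,2].round(3))
E
python3 st.py
```

```text
t 1.8 local mm [-133.9  173.6] z 302.6 F local [0.3 0.3] 0.5 w 0.7 0.0
tool y yaw vs chest deg 0.05 z [ 0.  0. -1.]
```

Request:
play_rows(claw=[1,1,1,1,1,1,1,1], delta_pos=[[-0.074,-0.178,0],[-0.074,-0.178,0],[-0.074,-0.178,0],[-0.074,-0.178,0],[-0.074,-0.178,0],[-0.074,-0.178,0],[-0.074,-0.178,0],[0,0,0.1]], delta_rot=[[0,0,0],[0,0,0],[0,0,0],[0,0,0],[0,0,0],[0,0,0],[0,0,0],[0,0,0]])

```text
time: 2.6
ee_pos: [0.5499, -0.1655, 0.2843]
eef_rot: [0.094, 0.996, -0.001, 0.002]
ft_force: [-0.5, -0.1, -0.4]
width: 0.0003
grip_force: 0.0
```

Request:
play_rows(claw=[1,1,1,1,1,1,1,1], delta_pos=[[0,0,0.1],[0,0,0.1],[0,0,0.05],[0,0,0.05],[0,0,0.05],[0,0,0.05],[0,0,0.05],[0,0,0.05]], delta_rot=[[0,0,0],[0,0,0],[0,0,0],[0,0,0],[0,0,0],[0,0,0],[0,0,0],[0,0,0]])

```text
time: 3.4
ee_pos: [0.5497, -0.1591, 0.1819]
eef_rot: [0.091, 0.996, 0.0, 0.0]
ft_force: [-0.4, 0.6, 0.8]
width: -0.0
grip_force: 0.4
```

```bash
python3 st.py
```

```text
t 3.4 local mm [-30.4 -73.6] z 181.9 F local [-0.5  0.5] 0.8 w -0.0 0.4
tool y yaw vs chest deg 0.06 z [ 0.  0. -1.]
```

```bash
python3 - <<'E'
from h import *
a=cam("side")["pixels"][100:300,160:400,::-1];b=cam("top")["pixels"][130:285,250:440,::-1]
cv2.imwrite("pics/both1.png",np.hstack([cv2.resize(a,(420,350),interpolation=2),cv2.resize(b,(380,350),interpolation=2)]))
E
python3 st.py
```

```text
t 3.5 local mm [-31.2 -73.6] z 180.9 F local [ 0.5 -0.4] -0.3 w 0.6 0.0
tool y yaw vs chest deg 0.05 z [-0.002  0.    -1.   ]
```

View pics/both1.png

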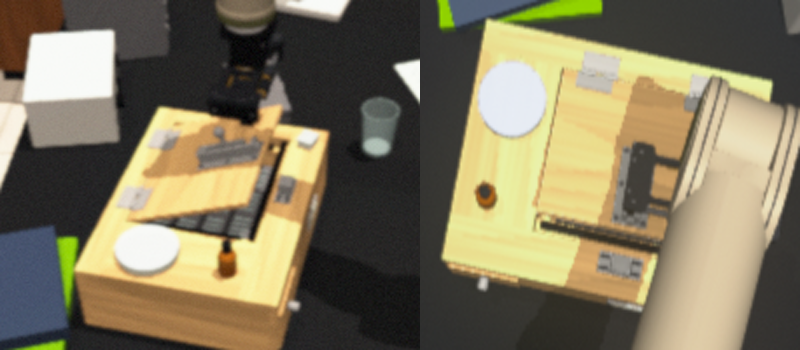

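The lid has followed the finger down to about 0.35 rad (side pane edge at (265,130)), with the gripper clear of the knob. Continuing down.

Request:
play_rows(claw=[1,1,1,1,1,1,1,1], delta_pos=[[0.01,0,0.035],[0.01,0,0.035],[0.01,0,0.035],[0.01,0,0.035],[0.01,0,0.035],[0.01,0,0.035],[0.01,0,0.03],[0,0,0.02]], delta_rot=[[0,0,0],[0,0,0],[0,0,0],[0,0,0],[0,0,0],[0,0,0],[0,0,0],[0,0,0]])

```text
time: 4.3
ee_pos: [0.5353, -0.1565, 0.1298]
eef_rot: [0.091, 0.996, 0.0, -0.0]
ft_force: [-0.3, 0.4, 1.3]
width: 0.0005
grip_force: 0.3
```

Request:
play_rows(claw=[1,1,1,1], delta_pos=[[0,0,0.01],[0,0,0.005],[0,0,0.005],[0,0,0]], delta_rot=[[0,0,0],[0,0,0],[0,0,0],[0,0,0]])

```text
time: 4.7
ee_pos: [0.5357, -0.1566, 0.1266]
eef_rot: [0.091, 0.996, 0.0, -0.0]
ft_force: [-2.2, 1.3, 2.4]
width: 0.0001
grip_force: 1.6
```

```bash
python3 st.py
```

```text
t 4.7 local mm [-44.5 -73.8] z 126.6 F local [-2.4  0.9] 2.4 w 0.1 1.6
tool y yaw vs chest deg 0.05 z [-0.  0. -1.]
```

Request:
play_rows(claw=[1,1,1,1,1,1], delta_pos=[[0,0,0.008],[0,0,0.008],[0,0,0.005],[0,0,0.005],[0,0,0],[0,0,0]], delta_rot=[[0,0,0],[0,0,0],[0,0,0],[0,0,0],[0,0,0],[0,0,0]])

```text
time: 5.3
ee_pos: [0.5358, -0.1567, 0.1217]
eef_rot: [0.091, 0.996, 0.0, 0.0]
ft_force: [-4.9, 1.1, 7.1]
width: 0.0003
grip_force: 4.1
```

```bash
python3 st.py
```

```text
t 5.3 local mm [-44.5 -73.8] z 121.7 F local [-5.   0.2] 7.1 w 0.3 4.1
tool y yaw vs chest deg 0.04 z [ 0.  0. -1.]
```

Request:
play_rows(claw=[1,1,1,1,1,1,1], delta_pos=[[0,0,-0.2],[0,0,-0.2],[0,-0.2,0],[0,-0.2,0],[0,-0.2,0],[0,-0.2,0],[0,0,0]], delta_rot=[[0,0,0],[0,0,0],[0,0,0],[0,0,0],[0,0,0],[0,0,0],[0,0,0]])

```text
time: 6.0
ee_pos: [0.5043, -0.3202, 0.2014]
eef_rot: [0.094, 0.996, -0.002, 0.0]
ft_force: [-0.2, 0.0, 0.1]
width: 0.0009
grip_force: 0.0
```

```bash
python3 st.py; python3 - <<'E'
from h import *
# average frames to cut noise
import numpy as np
A={n:np.mean([r.camera(n)["pixels"].astype(float) for _ in range(4)],0) for n in("top","side")}
np.savez("avg2.npz",**A)
b=A["top"][195:265,310:400,::-1].astype(np.uint8);a=A["side"][160:230,265:355,::-1].astype(np.uint8)
cv2.imwrite("pics/z2.png",np.vstack([cv2.resize(b,(380,296),interpolation=2),cv2.resize(a,(380,296),interpolation=2)]) if 0 else np.hstack([cv2.resize(b,(400,311),interpolation=2),cv2.resize(a,(400,311),interpolation=2)]))
E
```

```text
t 6.0 local mm [ -45.8 -240.4] z 201.4 F local [-0.2 -0. ] 0.1 w 0.9 0.0
tool y yaw vs chest deg -0.39 z [-0.    -0.003 -1.   ]
```

View pics/z2.png

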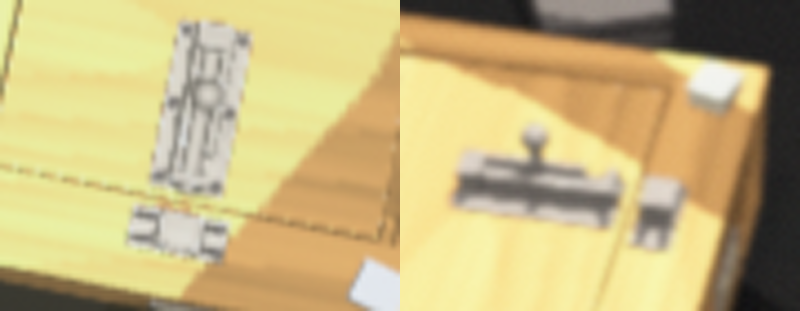

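The lid is down. In the top pane the bolt plate runs from about (215,25) to (187,192), the ball is at (208,95), and the keeper bridge is around (182,230). I'll measure the sideways offset from rectified profiles.

```bash
cat > prof.py <<'E'
from m import *
import sys
A=np.load(sys.argv[1])
def prof(n,z,x0,x1,thr,y=np.arange(-30,40,.5)):
    img=cv2.cvtColor(A[n].astype(np.float32)/255,cv2.COLOR_RGB2HSV)[:,:,1]
    out=[]
    for x in np.arange(x0,x1,2.):
        P=np.c_[np.full(len(y),x)/1e3,y/1e3]@R(X[2]).T+X[:2]
        uv=np.array([proj(n,[*p,z]) for p in P]).astype(np.float32)
        v=cv2.remap(img,uv[:,:1],uv[:,1:],cv2.INTER_LINEAR).ravel();out.append(v)
    m=np.mean(out,0);k=m<thr;i=np.where(k)[0];a,b=i[0],i[-1]
    f=lambda i,j:y[i]+(thr-m[i])/(m[j]-m[i])*(y[j]-y[i])
    lo,hi=f(a-1,a),f(b,b+1);return round(lo,1),round(hi,1),"mid",round((lo+hi)/2,2),"w",round(hi-lo,1)
for n in("top",):
    for thr in(.22,.28):
        print(n,thr,"plate front",prof(n,.123,-76,-60,thr),"rear",prof(n,.123,-10,8,thr),"all",prof(n,.123,-80,10,thr))
        print("  keeper base",prof(n,.122,-116,-106,thr),"bridge z143",prof(n,.143,-116,-106,thr))
E
python3 prof.py avg2.npz
```

```text
top 0.22 plate front (np.float64(-17.4), np.float64(28.2), 'mid', np.float64(5.37), 'w', np.float64(45.6)) rear (np.float64(-17.8), np.float64(27.9), 'mid', np.float64(5.03), 'w', np.float64(45.7)) all (np.float64(-17.6), np.float64(28.0), 'mid', np.float64(5.18), 'w', np.float64(45.6))
  keeper base (np.float64(-24.3), np.float64(35.3), 'mid', np.float64(5.52), 'w', np.float64(59.6)) bridge z143 (np.float64(-23.1), np.float64(35.9), 'mid', np.float64(6.43), 'w', np.float64(59.0))
top 0.28 plate front (np.float64(-18.4), np.float64(29.1), 'mid', np.float64(5.36), 'w', np.float64(47.5)) rear (np.float64(-18.6), np.float64(29.0), 'mid', np.float64(5.2), 'w', np.float64(47.6)) all (np.float64(-18.5), np.float64(29.0), 'mid', np.float64(5.22), 'w', np.float64(47.5))
  keeper base (np.float64(-24.9), np.float64(36.5), 'mid', np.float64(5.79), 'w', np.float64(61.4)) bridge z143 (np.float64(-23.6), np.float64(37.0), 'mid', np.float64(6.71), 'w', np.float64(60.7))
```

```bash
cat >> prof.py <<'E'
def raw(n,z,x0,x1,ch=2,y=np.arange(-28,42,2.)):
    img=(cv2.cvtColor(A[n].astype(np.float32)/255,cv2.COLOR_RGB2HSV)[:,:,ch]).astype(np.float32);o=[]
    for x in np.arange(x0,x1,1.):
        P=np.c_[np.full(len(y),x)/1e3,y/1e3]@R(X[2]).T+X[:2]
        uv=np.array([proj(n,[*p,z]) for p in P]).astype(np.float32)
        o.append(cv2.remap(img,uv[:,:1],uv[:,1:],cv2.INTER_LINEAR).ravel())
    return y,np.mean(o,0)
for z,x0,x1 in((.143,-121,-118),(.143,-115,-105),(.143,-103,-100),(.142,-70,-56),(.142,0,12)):
    for n in("top","side"):
        y,m=raw(n,z,x0,x1);print(n,z,x0,x1,[f"{int(a)}:{b*100:.0f}" for a,b in zip(y,m)])
E
python3 prof.py avg2.npz|tail -10
```

```text
top 0.143 -121 -118 ['-28:87', '-26:85', '-24:74', '-22:62', '-20:56', '-18:55', '-16:56', '-14:58', '-12:60', '-10:61', '-8:72', '-6:77', '-4:77', '-2:76', '0:79', '2:82', '4:83', '6:81', '8:82', '10:80', '12:77', '14:74', '16:69', '18:66', '20:63', '22:64', '24:63', '26:62', '28:60', '30:63', '32:68', '34:74', '36:82', '38:91', '40:93']
side 0.143 -121 -118 ['-28:89', '-26:89', '-24:89', '-22:89', '-20:89', '-18:89', '-16:89', '-14:88', '-12:87', '-10:86', '-8:84', '-6:84', '-4:82', '-2:81', '0:80', '2:79', '4:79', '6:79', '8:79', '10:78', '12:76', '14:73', '16:68', '18:62', '20:55', '22:51', '24:47', '26:45', '28:44', '30:45', '32:45', '34:48', '36:51', '38:55', '40:59']
top 0.143 -115 -105 ['-28:87', '-26:85', '-24:81', '-22:80', '-20:78', '-18:76', '-16:76', '-14:77', '-12:75', '-10:71', '-8:74', '-6:81', '-4:85', '-2:86', '0:87', '2:87', '4:87', '6:87', '8:87', '10:87', '12:86', '14:84', '16:81', '18:67', '20:67', '22:74', '24:78', '26:78', '28:79', '30:79', '32:81', '34:83', '36:87', '38:91', '40:92']
side 0.143 -115 -105 ['-28:89', '-26:89', '-24:89', '-22:89', '-20:89', '-18
[... 1600 characters left out ...]
 '36:81', '38:83', '40:85']
top 0.142 0 12 ['-28:92', '-26:92', '-24:92', '-22:92', '-20:92', '-18:88', '-16:83', '-14:77', '-12:73', '-10:73', '-8:73', '-6:75', '-4:79', '-2:80', '0:78', '2:78', '4:78', '6:79', '8:79', '10:78', '12:76', '14:72', '16:63', '18:64', '20:70', '22:72', '24:74', '26:79', '28:82', '30:88', '32:91', '34:92', '36:92', '38:92', '40:92']
side 0.142 0 12 ['-28:98', '-26:98', '-24:98', '-22:98', '-20:98', '-18:97', '-16:97', '-14:96', '-12:95', '-10:93', '-8:90', '-6:86', '-4:82', '-2:80', '0:79', '2:80', '4:81', '6:80', '8:78', '10:73', '12:66', '14:58', '16:51', '18:46', '20:44', '22:44', '24:45', '26:47', '28:50', '30:53', '32:57', '34:61', '36:66', '38:71', '40:75']
```

Request:
play_rows(claw=[1,1,1,1,1,1,1,1], delta_pos=[[-0.0275,0.175,0],[-0.0275,0.175,0],[-0.0275,0.175,0],[-0.0275,0.175,0],[-0.0275,0.175,0],[-0.0275,0.175,0],[-0.0275,0.175,0],[0,0,0]], delta_rot=[[0,0,0],[0,0,0],[0,0,0],[0,0,0],[0,0,0],[0,0,0],[0,0,0],[0,0,0]])

```text
time: 7.4
ee_pos: [0.5905, -0.0734, 0.2009]
eef_rot: [0.087, 0.996, 0.001, -0.0]
ft_force: [-0.1, 0.5, -0.5]
width: 0.0002
grip_force: 0.0
```

```bash
python3 st.py; python3 - <<'E'
from m import *
p=plane("top",310+208.5/4.444-.5,195+95.5/4.444-.5,.169);print("ball local",((p[:2]-X[:2])@R(X[2])*1e3).round(1))
p=plane("side",265+(535-400+.5)/4.444-.5,160+133.5/4.444-.5,.169);print("ball local side",((p[:2]-X[:2])@R(X[2])*1e3).round(1))
E
```

```text
t 7.4 local mm [-5.8 18.1] z 200.9 F local [-0.2  0.4] -0.5 w 0.2 0.0
tool y yaw vs chest deg 0.52 z [-0.     0.002 -1.   ]
ball local [-31.1   4.3]
ball local side [-30.7  -2.9]
```

Request:
play_rows(claw=[1], delta_pos=[[0,0,0]], delta_rot=[[0,0,0]])

```text
time: 7.6
ee_pos: [0.5887, -0.0811, 0.2014]
eef_rot: [0.091, 0.996, -0.0, 0.0]
ft_force: [-0.0, -0.3, 0.8]
width: 0.0005
grip_force: 0.0
```

```bash
python3 st.py
```

```text
t 7.6 local mm [-6.1 10.1] z 201.4 F local [ 0.  -0.3] 0.8 w 0.5 0.0
tool y yaw vs chest deg -0.03 z [-0. -0. -1.]
```

Request:
play_rows(claw=[1,1,1,1,1,1,1], delta_pos=[[0.008,-0.026,0],[0,0,0.1],[0,0,0.1],[0,0,0.05],[0,0,0.02],[0,0,0.01],[0,0,0]], delta_rot=[[0,0,0],[0,0,0],[0,0,0],[0,0,0],[0,0,0],[0,0,0],[0,0,0]])

```text
time: 8.3
ee_pos: [0.5866, -0.0853, 0.1461]
eef_rot: [0.091, 0.996, -0.0, 0.0]
ft_force: [-0.7, 0.1, 1.4]
width: 0.0006
grip_force: 0.4
```

```bash
python3 st.py
```

```text
t 8.3 local mm [-7.4  5.6] z 146.1 F local [-0.7 -0. ] 1.4 w 0.6 0.4
tool y yaw vs chest deg 0.02 z [ 0.001 -0.    -1.   ]
```

Request:
play_rows(claw=[1,1,1,1,1,1], delta_pos=[[0,0,0.006],[0,0,0.006],[0,0,0.006],[0,0,0.005],[0,0,0],[0,0,0]], delta_rot=[[0,0,0],[0,0,0],[0,0,0],[0,0,0],[0,0,0],[0,0,0]])

```text
time: 8.9
ee_pos: [0.5864, -0.0851, 0.1424]
eef_rot: [0.091, 0.996, 0.0, 0.0]
ft_force: [-9.5, -0.3, 14.7]
width: 0.0006
grip_force: 7.1
```

```bash
python3 st.py
```

```text
t 8.9 local mm [-7.7  5.8] z 142.4 F local [-9.2 -2. ] 14.7 w 0.6 7.1
tool y yaw vs chest deg 0.03 z [ 0.     0.001 -1.   ]
```

Request:
play_rows(claw=[1,1,1,1,1,1], delta_pos=[[0.015,0,0],[0.02,0,0],[0.02,0,0],[0.02,0,0],[0.02,0,0],[0,0,0]], delta_rot=[[0,0,0],[0,0,0],[0,0,0],[0,0,0],[0,0,0],[0,0,0]])

```text
time: 9.5
ee_pos: [0.5701, -0.0816, 0.1429]
eef_rot: [0.091, 0.996, 0.0, 0.003]
ft_force: [3.7, -1.6, 6.9]
width: 0.0006
grip_force: 3.8
```

```bash
python3 st.py
```

```text
t 9.5 local mm [-24.3   6.3] z 142.9 F local [ 3.9 -0.9] 6.9 w 0.6 3.8
tool y yaw vs chest deg 0.06 z [ 0.006 -0.    -1.   ]
```

Request:
play_rows(claw=[1,1,1], delta_pos=[[0,0,0.005],[0,0,0.003],[0,0,0]], delta_rot=[[0,0,0],[0,0,0],[0,0,0]])

```text
time: 9.8
ee_pos: [0.57, -0.0815, 0.1418]
eef_rot: [0.091, 0.996, 0.0, 0.003]
ft_force: [-0.4, 0.5, 14.6]
width: 0.0006
grip_force: 7.1
```

```bash
python3 st.py
```

```text
t 9.8 local mm [-24.4   6.3] z 141.8 F local [-0.5  0.4] 14.6 w 0.6 7.1
tool y yaw vs chest deg 0.06 z [ 0.006  0.    -1.   ]
```

Request:
play_rows(claw=[1,1,1,1,1], delta_pos=[[0.015,0,0.001],[0.015,0,0.001],[0.015,0,0.001],[0.01,0,0.001],[0,0,0]], delta_rot=[[0,0,0],[0,0,0],[0,0,0],[0,0,0],[0,0,0]])

```text
time: 10.3
ee_pos: [0.5614, -0.0798, 0.1419]
eef_rot: [0.091, 0.996, 0.0, 0.006]
ft_force: [8.5, -1.2, 11.2]
width: 0.0005
grip_force: 6.2
```

```bash
python3 st.py
```

```text
t 10.3 local mm [-33.2   6.4] z 141.9 F local [8.6 0.3] 11.2 w 0.5 6.2
tool y yaw vs chest deg 0.06 z [ 0.011 -0.001 -1.   ]
```

Request:
play_rows(claw=[1,1,1,1], delta_pos=[[0.01,0,0.002],[0.01,0,0.002],[0.01,0,0.001],[0,0,0]], delta_rot=[[0,0,0],[0,0,0],[0,0,0],[0,0,0]])

```text
time: 10.7
ee_pos: [0.5568, -0.0789, 0.1418]
eef_rot: [0.091, 0.996, 0.0, 0.007]
ft_force: [11.4, -1.6, 14.3]
width: 0.0006
grip_force: 7.6
```

```bash
python3 st.py
```

```text
t 10.7 local mm [-37.9   6.5] z 141.8 F local [11.5  0.5] 14.3 w 0.6 7.6
tool y yaw vs chest deg 0.06 z [ 0.014 -0.001 -1.   ]
```

Request:
play_rows(claw=[1,1,1,1,1], delta_pos=[[0.012,0,0.001],[0.012,0,0.001],[0.012,0,0.001],[0.012,0,0.001],[0,0,0]], delta_rot=[[0,0,0],[0,0,0],[0,0,0],[0,0,0],[0,0,0]])

```text
time: 11.2
ee_pos: [0.5483, -0.0773, 0.1417]
eef_rot: [0.091, 0.996, 0.0, 0.008]
ft_force: [13.9, -2.2, 17.0]
width: 0.0006
grip_force: 9.0
```

```bash
python3 st.py
```

```text
t 11.2 local mm [-46.6   6.6] z 141.7 F local [14.1  0.3] 17.0 w 0.6 9.0
tool y yaw vs chest deg 0.06 z [ 0.016 -0.001 -1.   ]
```

Request:
play_rows(claw=[1,1,1,1,1], delta_pos=[[0.01,0,0],[0.01,0,0],[0.01,0,0],[0.005,0,0],[0,0,0]], delta_rot=[[0,0,0],[0,0,0],[0,0,0],[0,0,0],[0,0,0]])

```text
time: 11.7
ee_pos: [0.5426, -0.0763, 0.1417]
eef_rot: [0.091, 0.996, 0.0, 0.009]
ft_force: [20.6, -4.3, 12.1]
width: 0.0006
grip_force: 12.6
```

```bash
python3 st.py
```

```text
t 11.7 local mm [-52.3   6.5] z 141.7 F local [21.  -0.5] 12.1 w 0.6 12.6
tool y yaw vs chest deg 0.06 z [ 0.019 -0.001 -1.   ]
```

Request:
play_rows(claw=[1,1,1], delta_pos=[[0.005,0,0],[0.003,0,0],[0,0,0]], delta_rot=[[0,0,0],[0,0,0],[0,0,0]])

```text
time: 12.0
ee_pos: [0.5421, -0.0762, 0.1419]
eef_rot: [0.091, 0.996, -0.0, 0.011]
ft_force: [26.5, -5.9, 8.2]
width: 0.0007
grip_force: 14.3
```

```bash
python3 st.py
```

```text
t 12.0 local mm [-52.8   6.5] z 141.9 F local [27.1 -1. ] 8.2 w 0.7 14.3
tool y yaw vs chest deg 0.06 z [ 0.021 -0.002 -1.   ]
```

The bolt has hit its stop: the force rose to 27 N with no motion, after about 40 mm of travel. Backing off, lifting, and moving to the left of the ball.

Request:
play_rows(claw=[1,1,1,1,1,1,1,1], delta_pos=[[-0.04,0,0],[-0.02,0,-0.05],[0,0,-0.15],[0,0,-0.1],[0.07,0.08,0],[0.07,0.08,0],[0,0,0],[0,0,0]], delta_rot=[[0,0,0],[0,0,0],[0,0,0],[0,0,0],[0,0,0],[0,0,0],[0,0,0],[0,0,0]])

```text
time: 12.8
ee_pos: [0.5236, -0.0405, 0.197]
eef_rot: [0.09, 0.996, 0.0, 0.001]
ft_force: [-0.4, -0.2, 0.6]
width: 0.0004
grip_force: 0.0
```

```bash
python3 st.py;  python3 - <<'E'
from h import *
a=cam("side")["pixels"][150:240,255:375,::-1];cv2.imwrite("pics/s3.png",cv2.resize(a,(600,450),interpolation=2))
E
```

```text
t 12.8 local mm [-77.5  38.3] z 197.0 F local [-0.4 -0.3] 0.6 w 0.4 0.0
tool y yaw vs chest deg 0.1 z [ 0.001  0.    -1.   ]
```

View pics/s3.png

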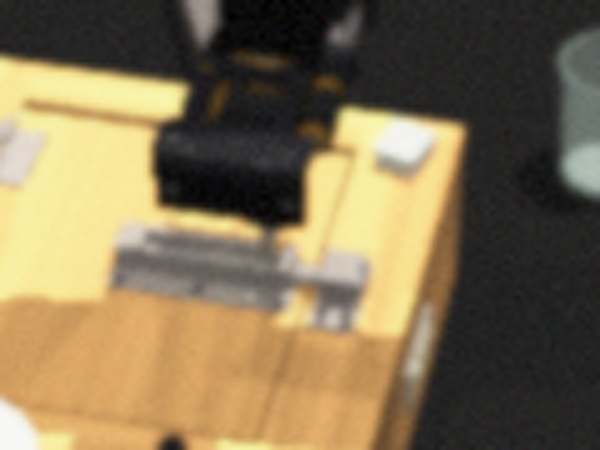

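The side view shows the rod bridging into the keeper at (315,270) and the stem at (268,240) near the barrel's front end. Next the knob.

Request:
play_rows(claw=[1,1,1,1,1,1,1,1], delta_pos=[[-0.03,0,0],[0,0,0.1],[0,0,0.1],[0,-0.03,0],[0,-0.03,0],[0,-0.03,0],[0,-0.03,0],[0,0,0]], delta_rot=[[0,0,0],[0,0,0],[0,0,0],[0,0,0],[0,0,0],[0,0,0],[0,0,0],[0,0,0]])

```text
time: 13.65
ee_pos: [0.5251, -0.0666, 0.1573]
eef_rot: [0.091, 0.996, 0.0, 0.001]
ft_force: [-0.1, 0.8, -0.1]
width: 0.0
grip_force: 0.0
```

```bash
python3 st.py
```

```text
t 13.65 local mm [-71.3  12.8] z 157.3 F local [-0.3  0.7] -0.1 w 0.0 0.0
tool y yaw vs chest deg -0.04 z [ 0.001  0.    -1.   ]
```

Request:
play_rows(claw=[1,1,1,1], delta_pos=[[0,-0.03,0.015],[0,-0.03,0.015],[0,-0.02,0.01],[0,0,0]], delta_rot=[[0,0,0],[0,0,0],[0,0,0],[0,0,0]])

```text
time: 14.05
ee_pos: [0.5215, -0.0818, 0.1481]
eef_rot: [0.091, 0.996, -0.0, -0.0]
ft_force: [-0.0, -0.4, 1.0]
width: 0.0003
grip_force: 0.0
```

```bash
python3 st.py
```

```text
t 14.05 local mm [-72.1  -2.7] z 148.1 F local [ 0.  -0.4] 1.0 w 0.3 0.0
tool y yaw vs chest deg 0.0 z [-0.001 -0.    -1.   ]
```

Request:
play_rows(claw=[1,1,1,1,1,1,1,1], delta_pos=[[0,0.01,-0.075],[0,0,-0.075],[0,-0.08,0],[0,-0.08,0],[0,0,0.06],[0,0,0.05],[0,0,0.04],[0,0,0]], delta_rot=[[0,0,0],[0,0,0],[0,0,0],[0,0,0],[0,0,0],[0,0,0],[0,0,0],[0,0,0]])

```text
time: 14.85
ee_pos: [0.5156, -0.1104, 0.1466]
eef_rot: [0.091, 0.996, -0.0, -0.001]
ft_force: [-0.2, 0.3, -0.5]
width: 0.0002
grip_force: 0.0
```

```bash
python3 st.py
```

```text
t 14.85 local mm [-72.7 -31.9] z 146.6 F local [-0.3  0.3] -0.5 w 0.2 0.0
tool y yaw vs chest deg 0.03 z [-0.003 -0.    -1.   ]
```

Continue down slowly to about 142.

Request:
play_rows(claw=[1,1,1,1], delta_pos=[[0,0,0.01],[0,0,0.008],[0,0,0.005],[0,0,0]], delta_rot=[[0,0,0],[0,0,0],[0,0,0],[0,0,0]])

```text
time: 15.25
ee_pos: [0.5165, -0.11, 0.1439]
eef_rot: [0.09, 0.996, 0.0, -0.0]
ft_force: [-0.9, 1.2, 1.6]
width: 0.0002
grip_force: 0.7
```

```bash
python3 st.py
```

```text
t 15.25 local mm [-71.9 -31.4] z 143.9 F local [-1.1  1. ] 1.6 w 0.2 0.7
tool y yaw vs chest deg 0.08 z [-0.     0.001 -1.   ]
```

Request:
play_rows(claw=[1,1,1,1,1,1,1,1], delta_pos=[[0,0,0.005],[0,0,0],[0,0,-0.15],[0,0,-0.15],[0,-0.2,-0.1],[0,-0.2,0],[0,-0.2,0],[0,-0.2,0]], delta_rot=[[0,0,0],[0,0,0],[0,0,0],[0,0,0],[0,0,0],[0,0,0],[0,0,0],[0,0,0]])

```text
time: 16.05
ee_pos: [0.4874, -0.2692, 0.2232]
eef_rot: [0.09, 0.996, 0.0, 0.001]
ft_force: [0.6, -1.1, -0.4]
width: 0.0003
grip_force: 0.0
```

Request:
play_rows(claw=[1,1,1], delta_pos=[[0,0,0],[0,0,0],[0,0,0]], delta_rot=[[0,0,0],[0,0,0],[0,0,0]])

```text
time: 16.35
ee_pos: [0.4881, -0.2667, 0.2227]
eef_rot: [0.09, 0.996, 0.0, -0.0]
ft_force: [-0.0, 0.5, 0.4]
width: 0.0003
grip_force: 0.0
```

```bash
python3 st.py;  python3 - <<'E'
from h import *
a=cam("side")["pixels"][150:230,260:360,::-1];b=cam("top")["pixels"][190:270,310:410,::-1]
cv2.imwrite("pics/f4.png",np.hstack([cv2.resize(x,(400,320),interpolation=2) for x in(a,b)]))
E
```

```text
t 16.35 local mm [ -71.4 -190.7] z 222.7 F local [-0.1  0.5] 0.4 w 0.3 0.0
tool y yaw vs chest deg 0.14 z [-0.     0.001 -1.   ]
```

View pics/f4.png

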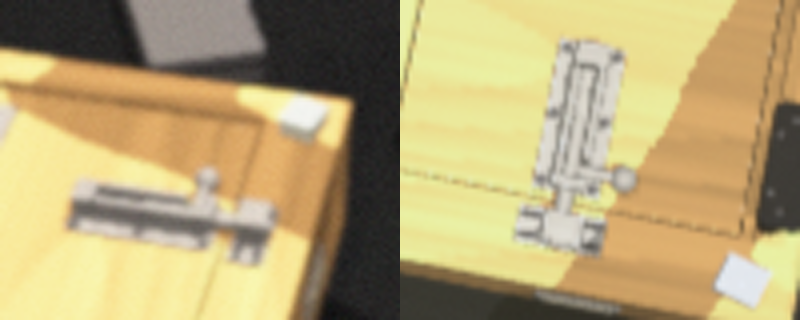

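The top pane shows the bolt through the keeper at (565,200) and the knob lying flat to the right with its ball at (623,180). The cover box is undisturbed. Handing in.

```bash
python3 -c "
from bench import r
print(r.close_job())"
```

```text
the job is handed in; nothing more can be done
None
```

The lid is shut on its seal, the bolt is fully home through the keeper and the knob is turned down into its notch. I handed the job in at about 16 s, and no verdict came back.

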